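# Swing the mosquito coil over the ash dish

### The job

Bring the mosquito coil round over the open round ash dish: with a fingertip, first push the upside-down cup away from the stand, out of the coil's way, then gently push the stand's steel arm round until the whole coil is over the dish, and move clear. The coil is brittle, so neither you nor anything else may touch it. Do not pinch or lift anything, keep the cup standing on its rim, and leave the stand, the dish and all the other things where they are.

Things in the scene. Friction and masses are not known exactly. Their poses are not given: they have to be found in the camera images.
- stand: Loose coil stand, 0.8 kg: round dark steel base 104 mm across and 10 mm high, with a 16 mm post in its middle, which is the upright pivot of the arm. Origin: centre of the underside, on the ledge and on the pivot axis; z up.
- swing_arm: Steel bar swinging level on the stand's post (2.4 rad either way from the stand's -x; friction 0.025 N m, stays put). Origin on the pivot axis, 45 mm up; it points along its -x. Bar 10 mm wide, 46 to 54 mm above the ledge, bare from 12 to 105 mm from the axis, where the coil on it begins. Hub 24 mm wide, top at 64 mm. Behind the pivot, a bare tail with a round 22 mm weight 68 mm from the axis.
- coil: Brittle flat spiral mosquito coil, 90 mm across and 7 mm thick, fixed on the arm with its centre 150 mm from the pivot axis. Origin: centre of its underside, 54 mm above the ledge; its top is at 61 mm and a thin pin at its centre ends at 66 mm. Nothing may touch it.
- dish: Open round shallow metal ash dish, 140 mm across the rim, 18 mm high, wall 3 mm, loose, 0.25 kg. It stands about 150 mm from the pivot axis, a quarter turn or so to one side of the arm's start (either side). Origin: centre of its underside.
- cup: Plastic cup upside down: rim 78 mm across on the ledge, sides tapering from 72 to 56 mm, 70 mm high, 60 g, loose. It stands between coil and dish, some 205 mm from the pivot axis, and blocks the coil until its centre is 235 mm or more from the axis; the ledge beyond is free for 80 mm. Pushed below mid-height it slides without tipping. Origin: centre of its underside, z up.
- tin_box: Closed square hinged tin box for coils, 124 mm square and 36 mm high, on the other side of the stand from the dish; not to be moved. Origin: centre of its underside.
- lighter_case: Small closed plastic lighter case lying flat, 86 x 34 x 20 mm, beyond the stand under the arm's tail; not to be moved. Origin: centre of its underside.
- pestle: Wooden pestle 150 mm long, 34 mm thick, lying along its y axis under the coil, which swings clear above it; not to be moved. Origin: underside, mid-length.
- jar: Closed glass jar, 72 mm across, 100 mm high, at the left; not to be moved. Origin: centre of its underside.
- torch: Torch standing on end, head 52 mm across, 138 mm high, at the right; not to be moved. Origin: centre of its underside.
- match_tray: Cardboard matchbox 55 x 90 x 20 mm lying at the right; not to be moved. Origin: centre of its underside.

How it is judged:
By the outcome, as a careful person would: the job done as asked, in the order asked, and still so for the second after the job is handed in, with the robot touching nothing.
It also fails if it takes over 51 s, if anything falls off the work surface, if the arm or the gripper's body presses on something with over 40 N, if the wrist force passes 120 N, or if a joint passes its speed limit or range.

### The arm

A 6-joint arm with a two-finger parallel gripper is mounted at the origin on the work surface. World frame = base frame: x ahead of the robot, y to its left, z up, the work surface at z = 0. Lengths are in m, angles in rad, forces in N, time in s.
With the tool pointing down it reaches from about 0.15 to 0.775 m from the base axis. Payload 6.1 kg.
Tool frame: the origin (TCP) lies at the very end of the fingers, on their centre line; the grasp point (between the pads) lies 19 mm behind it; z points along the fingers, y is the line along which they close (so a half turn about z gives the same grasp; the last joint's range is limited). The gripper opens to 85 mm and grips with 20 to 120 N. Pads are 22 mm wide; open, the fingers measure 114 mm over their backs; the gripper's body (76 mm by 85 mm) begins 54 mm behind the grasp point. The pads swing forward as they close: fully open they stand 13 mm farther back than shut.
Start: joints at [-1.153, 0.126, -0.04, 1.405, 0, 1.571], TCP at [0.213, -0.48, 0.231] pointing down, gripper open.
Joint ranges: [-2.72, 2.72], [-0.95, 1.95], [-1.27, 1.35], [-1.78, 2.02], [-1.46, 1.47], [-3.14, 3.14]. Speed limits (rad/s): [2.39, 2.39, 3.01, 3.14, 3.14, 3.14].

### API

Orientations are given as a 3x3 rotation matrix whose columns are the frame's x, y, z axes.
In Python, from rig import robot, viewer, hand_in gives the robot as it stands.
- The arm moves only by the tool send_rows, never from a script. Its argument "steps" is a list of rows, each a list of 3 entries, a list of its own where there are three numbers: the shift along the tool's x, y, z in units of 8 cm (1.0 is 8 cm), then the turn, a rotation vector about the tool's x, y, z in units of 180 degrees (1.0 is 180 degrees), then the opening, from -1 (shut) to 1 (fully open). A call has 1 to 10 rows; each row is the pose to reach, as a shift and turn from the pose commanded when the call began, along the tool's axes at that moment, turning the shorter way round; what a row does not reach only later rows make up. A row lasts 1/10 s, in which the tool goes at most 50 mm and 8.59 degrees, less where a joint would pass 70% of its speed; a pose out of reach is approached as far as the arm can. A call with a number of a shift or a turn outside -1 to 1 is refused whole. A call with a gripper value outside its range is refused whole. The fingers move at their own pace and stop on an object; "squeeze" is the grip in N (left out, the last holds). Time passes only in rows, so rows that repeat a pose let the fingers close. It gives the time, the measured TCP pose, the force, the opening and the grip force at its end, in the units of the state.
- robot.sense(): the state, without advancing time (a new reading comes with each control period).
- viewer.grab_frame(name): name is "scene" or "side" or "wrist"; returns a dict with "pixels" (480x640x3 uint8, red, green, blue), "fx", "fy", "cx", "cy" (pixels), "rvec" (rotation vector, rad) and "tvec" (3), from world to camera coordinates, as OpenCV has them. Camera axes: x right, y down, z forward; pixel columns grow to the right and rows downward; lengths in m; the calibration is good to about 2 mm. A picture is of the moment at which its call begins. There is no depth.
- hand_in(): hands the job in; it is judged then, once.
The state is a dict: "time": time; "joint_pos": joint angles; "qvel": joint speeds; "joint_efforts": joint torques, N m; "tcp_pos": TCP position; "orientation": TCP orientation; "force": force on the tool from outside, world axes, zero at the start; "torque": the same for the moment, N m; "gripper_width": finger opening in m; "finger_force": force on a finger pad.
Only numpy, scipy, OpenCV 4.12 (cv2) and the standard library are available. Lean on these libraries where they do the work, as an engineer would, in place of code of your own. Each camera call takes 0.05 s, during which the arm holds its last target. There are 200 camera calls.

## Working session

There is one attempt and no reset: what is moved stays moved. The work goes in short steps, Python scripts to look and compute and a tool call to move; the robot and the scene stay as the last step left them, time stands still between calls to the robot, and variables do not carry over. Pictures are saved under pics/ and viewed, at most 10 in all, crops included, and the job is handed in when it is done.

Besides the shell and the picture viewer there is one more tool, called after ">>>" by a JSON object that holds its "method" and its "body". send_rows: Moves the arm, as the interface text tells. Its arguments: {"type":"object","properties":{"steps":{"type":"array","items":{"type":"array"}},"squeeze":{"type":"number"}},"required":["steps"]}

```bash
mkdir -p pics; cat > h.py <<'E'
import numpy as np, cv2
from rig import robot, viewer, hand_in
def grab(n,f):
    d=viewer.grab_frame(n); cv2.imwrite('pics/'+f,d['pixels'][:,:,::-1]); 
    np.savez('pics/'+f+'.npz',**{k:d[k] for k in d}); return d
def load(f): return np.load('pics/'+f+'.npz')
def ray(d,u,v,z):
    R,_=cv2.Rodrigues(np.array(d['rvec'],float)); t=np.array(d['tvec'],float).ravel()
    C=-R.T@t; r=R.T@np.array([(u-d['cx'])/d['fx'],(v-d['cy'])/d['fy'],1.])
    return C+r*(z-C[2])/r[2]
def proj(d,P):
    R,_=cv2.Rodrigues(np.array(d['rvec'],float)); p=np.atleast_2d(P)@R.T+np.array(d['tvec'],float).ravel()
    return np.c_[p[:,0]/p[:,2]*d['fx']+d['cx'],p[:,1]/p[:,2]*d['fy']+d['cy']]
E
python3 - <<'E'
from h import *
s=robot.sense();print(s)
for n in('scene','side'):
    d=grab(n,n+'0.png')
    R,_=cv2.Rodrigues(np.array(d['rvec'],float));print(n,-R.T@np.array(d['tvec']).ravel(),d['fx'])
E
```

```text
{'time': 0.0, 'joint_pos': array([-1.15298979e+00,  1.26383984e-01, -4.06263049e-02,  1.40541264e+00,
       -2.42509420e-07,  1.57080222e+00]), 'qvel': array([-9.98723815e-04, -9.11558221e-04, -6.53314898e-04, -8.80888498e-04,
        1.43090592e-03, -8.98498752e-05]), 'joint_efforts': array([ 1.48712719e-03, -4.35914826e+01,  3.52923846e+01,  1.72161078e-02,
       -8.95595065e-06, -1.50933209e-05]), 'tcp_pos': array([ 0.21285116, -0.47945492,  0.23051802]), 'orientation': array([[ 9.13983542e-01,  4.05750723e-01, -6.60225694e-04],
       [ 4.05751261e-01, -9.13982333e-01,  1.48658399e-03],
       [-2.52089054e-07, -1.62660071e-03, -9.99998677e-01]]), 'force': array([ 0.04533752, -0.20630356, -0.28750417]), 'torque': array([-0.00235576, -0.01715233, -0.03952071]), 'finger_force': 0.0, 'gripper_width': 0.08525229082979224}
scene [1.71594488 0.32209569 0.91630478] 528.6652332034179
side [0.24738923 0.83732733 1.11522796] 497.45997521137747
```

View pics/scene0.png

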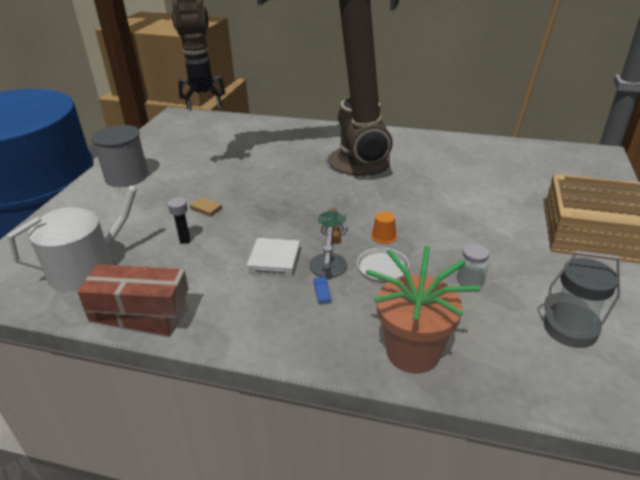

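View pics/side0.png

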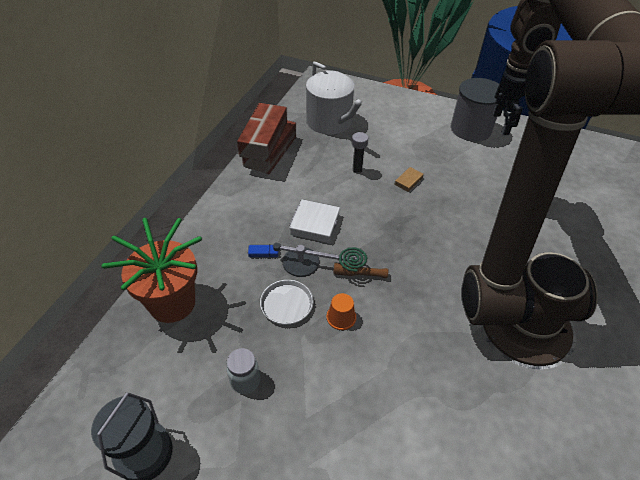

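Scene view: coil (332,218), stand (328,264), dish (383,264), cup (385,228), jar (474,265), box (275,256). Side view: coil (352,259), stand base (300,262), dish (287,303), cup (342,311). I'll enlarge these for measuring.

```bash
python3 - <<'E'
import cv2
a=cv2.imread('pics/side0.png')[190:390,220:420]
b=cv2.imread('pics/scene0.png')[195:315,240:440]
cv2.imwrite('pics/c1.png',cv2.resize(a,(600,600),interpolation=2))
cv2.imwrite('pics/c2.png',cv2.resize(b,(800,480),interpolation=2))
E
```

```text
(no output)
```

View pics/c1.png

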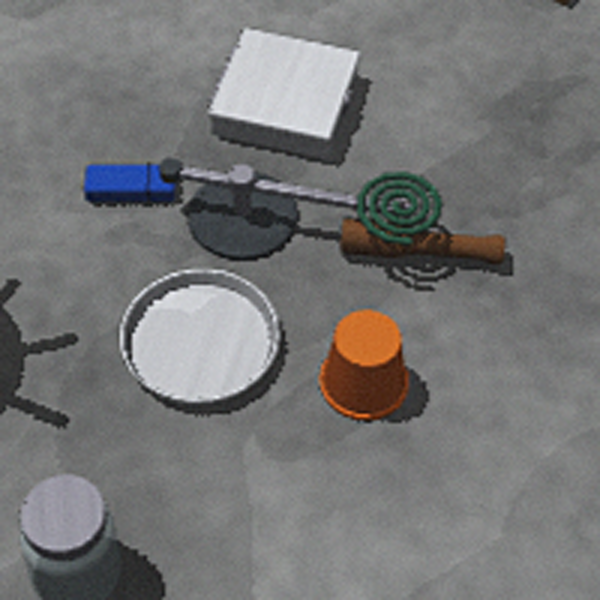

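View pics/c2.png

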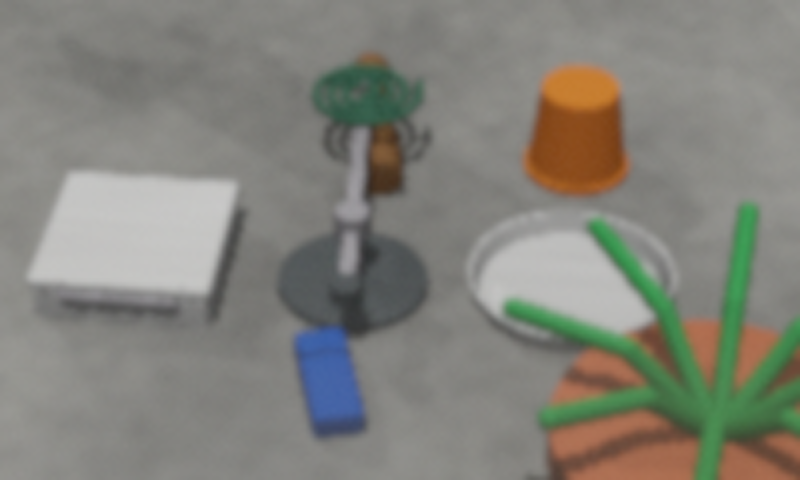

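```bash
python3 - <<'E'
from h import *
d=load('side0.png');e=load('scene0.png')
def A(u,v,z):return ray(d,(u+.5)/3-.5+220,(v+.5)/3-.5+190,z)[:2].round(4)
def B(u,v,z):return ray(e,(u+.5)/4-.5+240,(v+.5)/4-.5+195,z)[:2].round(4)
print('coil',A(399.5,206,.058),B(368,95,.058))
print('hub',A(240,174,.064),B(351,213,.064))
print('base',A(243.5,217,.010),B(353,281,.01))
print('weight',A(171,170,.055),B(347,280,.055))
print('dish',A(200,336,.018),B(573,275,.018))
print('cuptop',A(368.5,337,.07),B(582,89,.07))
print('cupbase',A(364,374,.003),B(577,158,.003))
print('pestle',A(341,240,.017),A(505,248,.017))
print('jar',A(63,513,.1))
print('box',[A(*p,.036) for p in((243,28),(359,52),(330,137),(211,117))])
print('torch',ray(d,360,141,.138))
E
```

```text
coil [0.478  0.0132] [0.48   0.0153]
hub [0.6245 0.0401] [0.628  0.0396]
base [0.6193 0.0462] [0.6329 0.0415]
weight [0.6886 0.054 ] [0.6866 0.0514]
dish [0.5976 0.1884] [0.6024 0.1869]
cuptop [0.451  0.1649] [0.4557 0.1671]
cupbase [0.4539 0.1594] [0.4472 0.1655]
pestle [0.5229 0.0405] [ 0.3803 -0.0103]
jar [0.5985 0.419 ]
box [array([ 0.7117, -0.1614]), array([ 0.5895, -0.1761]), array([ 0.5738, -0.0578]), array([ 0.6901, -0.0362])]
torch [ 0.60208185 -0.37739994  0.138     ]
```

>>> {"method": "send_rows", "body": {"steps": [[[0.2,-0.18,0],[0,0,0],-1],[[0.4,-0.36,0],[0,0,0],-1],[[0.6,-0.54,0],[0,0,0],-1],[[0.8,-0.72,0],[0,0,0],-1],[[1,-0.9,0],[0,0,0],-1],[[1,-0.9,0],[0,0,0],-1]]}}

```text
time: 0.7
tcp_pos: [0.2573, -0.3797, 0.2313]
orientation: [[0.913, 0.408, -0.0], [0.408, -0.913, 0.001], [0.0, -0.001, -1.0]]
force: [0.1, -0.0, 0.2]
gripper_width: 0.0
finger_force: 0.0
```

>>> {"method": "send_rows", "body": {"steps": [[[0.2,-0.18,0],[0,0,0],-1],[[0.4,-0.36,0],[0,0,0],-1],[[0.6,-0.54,0],[0,0,0],-1],[[0.8,-0.72,0],[0,0,0],-1],[[1,-0.9,0],[0,0,0],-1],[[1,-0.9,0],[0,0,0],-1]]}}

```text
time: 1.3
tcp_pos: [0.3012, -0.2823, 0.2312]
orientation: [[0.913, 0.408, -0.0], [0.408, -0.913, 0.0], [0.0, -0.0, -1.0]]
force: [0.2, 0.0, 0.1]
gripper_width: -0.0001
finger_force: 0.0
```

```bash
python3 - <<'E'
from h import *
s=robot.sense();print(s['time'],s['joint_pos'].round(3),s['tcp_pos'].round(4),s['orientation'].round(3),s['gripper_width'])
E
```

```text
1.3 [-0.753 -0.086 -0.256  1.401  0.     1.968] [ 0.3012 -0.2823  0.2312] [[ 0.913  0.408 -0.   ]
 [ 0.408 -0.913  0.   ]
 [ 0.    -0.    -1.   ]] -7.423098103431078e-05
```

>>> {"method": "send_rows", "body": {"steps": [[[0.2,-0.18,0],[0,0,0],-1],[[0.4,-0.36,0],[0,0,0],-1],[[0.6,-0.54,0],[0,0,0],-1],[[0.8,-0.72,0],[0,0,0],-1],[[1,-0.9,0],[0,0,0],-1],[[1,-0.9,0],[0,0,0],-1]]}}

```text
time: 1.9
tcp_pos: [0.3453, -0.1846, 0.2312]
orientation: [[0.913, 0.408, -0.0], [0.408, -0.913, 0.0], [-0.0, -0.0, -1.0]]
force: [-0.5, -0.5, 0.8]
gripper_width: -0.0
finger_force: 0.0
```

>>> {"method": "send_rows", "body": {"steps": [[[0.2,-0.18,0],[0,0,0],-1],[[0.4,-0.36,0],[0,0,0],-1],[[0.6,-0.54,0],[0,0,0],-1],[[0.8,-0.72,0],[0,0,0],-1],[[1,-0.9,0],[0,0,0],-1],[[1,-0.9,0],[0,0,0],-1]]}}

```text
time: 2.5
tcp_pos: [0.3894, -0.0866, 0.2311]
orientation: [[0.913, 0.407, -0.0], [0.407, -0.913, -0.0], [-0.0, 0.0, -1.0]]
force: [0.2, -0.4, 0.2]
gripper_width: -0.0003
finger_force: 0.0
```

>>> {"method": "send_rows", "body": {"steps": [[[0.2,-0.18,0],[0,0,-0.034],-1],[[0.4,-0.36,0],[0,0,-0.068],-1],[[0.6,-0.54,0],[0,0,-0.1],-1],[[0.8,-0.72,0],[0,0,-0.135],-1],[[1,-0.9,0],[0,0,-0.168],-1],[[1,-0.9,0],[0,0,-0.168],-1]]}}

```text
time: 3.1
tcp_pos: [0.4335, 0.0114, 0.2309]
orientation: [[0.583, 0.812, -0.0], [0.812, -0.583, -0.0], [-0.0, -0.0, -1.0]]
force: [-0.7, -1.5, 0.6]
gripper_width: -0.0004
finger_force: 0.0
```

```bash
python3 - <<'E'
from h import *
s=robot.sense();print(s['time'],s['joint_pos'].round(3),s['tcp_pos'].round(4),s['orientation'].round(3))
d=np.array([.495,.138,.2])-s['tcp_pos'];print(d@s['orientation']/.08)
E
```

```text
3.1 [ 0.027 -0.046 -0.221  1.397 -0.     2.22 ] [0.4335 0.0114 0.2309] [[ 0.583  0.812 -0.   ]
 [ 0.812 -0.583 -0.   ]
 [-0.    -0.    -1.   ]]
[ 1.73387052 -0.2977045   0.38578581]
```

>>> {"method": "send_rows", "body": {"steps": [[[0.2,0,0],[0,0,0],-1],[[0.4,0,0],[0,0,0],-1],[[0.6,0,0],[0,0,0],-1],[[0.8,0,0],[0,0,0],-1],[[0.85,0,0],[0,0,0],-1],[[0.85,0,0],[0,0,0],-1]]}}

```text
time: 3.7
tcp_pos: [0.4727, 0.0673, 0.2309]
orientation: [[0.584, 0.812, -0.001], [0.812, -0.584, -0.0], [-0.001, -0.0, -1.0]]
force: [-0.6, -0.7, 0.4]
gripper_width: -0.0002
finger_force: 0.0
```

>>> {"method": "send_rows", "body": {"steps": [[[0.2,0,0.2],[0,0,0],-1],[[0.4,0,0.4],[0,0,0],-1],[[0.6,0,0.6],[0,0,0],-1],[[0.8,0,0.8],[0,0,0],-1],[[0.85,0,0.8],[0,0,0],-1],[[0.85,0,0.8],[0,0,0],-1]]}}

```text
time: 4.3
tcp_pos: [0.5119, 0.1217, 0.1674]
orientation: [[0.585, 0.811, -0.001], [0.811, -0.585, -0.0], [-0.001, -0.0, -1.0]]
force: [-0.2, 0.1, -0.6]
gripper_width: -0.0003
finger_force: 0.0
```

```bash
python3 - <<'E'
from h import *
s=robot.sense();print(s['time'],s['joint_pos'].round(3),s['tcp_pos'].round(4))
d=np.array([.509,.125,.02])-s['tcp_pos'];print(d@s['orientation']/.08)
grab('side','side1.png')
a=cv2.imread('pics/side1.png')[190:390,220:420]
cv2.imwrite('pics/c3.png',cv2.resize(a,(600,600),interpolation=2))
E
```

```text
4.3 [ 0.234  0.136 -0.168  1.268 -0.     2.429] [0.5119 0.1217 0.1674]
[ 0.01422618 -0.05245748  1.84228933]
```

View pics/c3.png

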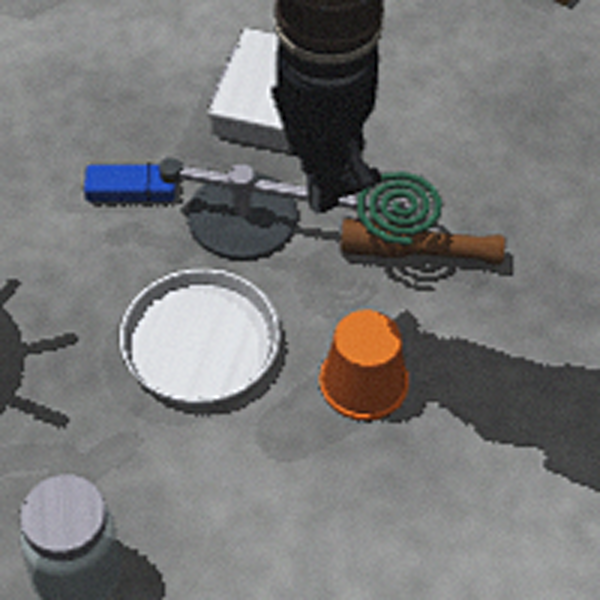

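The crop shows the closed fingertip at (320,205), still high above the gap between coil, dish and cup; nothing has moved. I descend there.

>>> {"method": "send_rows", "body": {"steps": [[[0,0,0.2],[0,0,0],-1],[[0,0,0.4],[0,0,0],-1],[[0,0,0.6],[0,0,0],-1],[[0,0,0.8],[0,0,0],-1],[[0,0,0.9],[0,0,0],-1],[[0,0,0.9],[0,0,0],-1]]}}

```text
time: 4.95
tcp_pos: [0.5116, 0.1212, 0.0952]
orientation: [[0.586, 0.81, -0.001], [0.81, -0.586, -0.0], [-0.001, -0.0, -1.0]]
force: [0.0, -0.0, 0.1]
gripper_width: -0.0004
finger_force: 0.0
```

>>> {"method": "send_rows", "body": {"steps": [[[0,0,0.2],[0,0,0],-1],[[0,0,0.4],[0,0,0],-1],[[0,0,0.6],[0,0,0],-1],[[0,0,0.8],[0,0,0],-1],[[0,0,0.92],[0,0,0],-1],[[0,0,0.92],[0,0,0],-1]]}}

```text
time: 5.55
tcp_pos: [0.5117, 0.1215, 0.0214]
orientation: [[0.585, 0.811, -0.001], [0.811, -0.585, -0.0], [-0.001, -0.001, -1.0]]
force: [0.3, -0.7, 0.1]
gripper_width: -0.0001
finger_force: 0.0
```

```bash
python3 - <<'E'
from h import *
s=robot.sense();print(s['time'],s['tcp_pos'].round(4),s['force'])
grab('side','side2.png');grab('scene','scene2.png')
a=cv2.imread('pics/side2.png')[220:370,250:400]
b=cv2.imread('pics/scene2.png')[190:290,310:420]
cv2.imwrite('pics/c4.png',np.hstack([cv2.resize(a,(400,400),interpolation=2),cv2.resize(b,(400,400),interpolation=2)]))
E
```

```text
5.55 [0.5117 0.1215 0.0214] [ 0.30082738 -0.68522567  0.11658957]
```

View pics/c4.png

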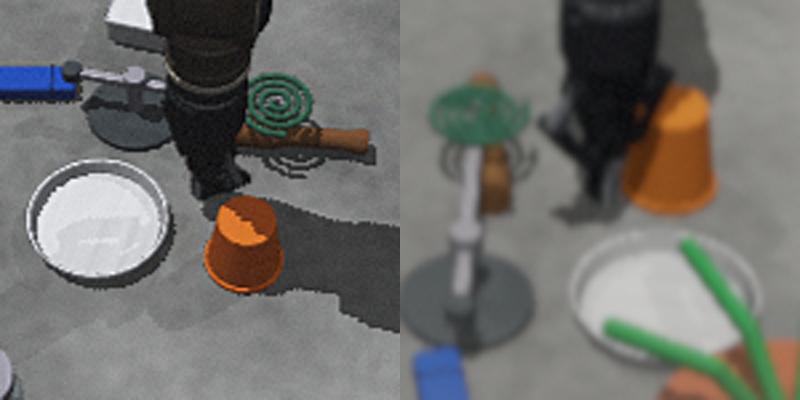

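The gripper's knuckles stick out towards the cup's top. I turn the tool a quarter turn so that its narrow side (tool x) faces the cup.

>>> {"method": "send_rows", "body": {"steps": [[[0,0,0],[0,0,-0.045],-1],[[0,0,0],[0,0,-0.09],-1],[[0,0,0],[0,0,-0.135],-1],[[0,0,0],[0,0,-0.18],-1],[[0,0,0],[0,0,-0.225],-1],[[0,0,0],[0,0,-0.25],-1]]}}

```text
time: 6.25
tcp_pos: [0.513, 0.122, 0.0231]
orientation: [[-0.164, 0.986, 0.002], [0.986, 0.164, 0.0], [0.0, 0.002, -1.0]]
force: [-0.1, -0.3, 0.3]
gripper_width: 0.0003
finger_force: 0.0
```

>>> {"method": "send_rows", "body": {"steps": [[[0,0,0],[0,0,-0.045],-1],[[0,0,0],[0,0,-0.09],-1],[[0,0,0],[0,0,-0.135],-1],[[0,0,0],[0,0,-0.18],-1],[[0,0,0],[0,0,-0.225],-1],[[0,0,0],[0,0,-0.25],-1],[[0,0,0],[0,0,-0.25],-1]]}}

```text
time: 6.95
tcp_pos: [0.513, 0.1219, 0.0229]
orientation: [[-0.811, 0.585, 0.002], [0.585, 0.811, 0.0], [-0.001, 0.001, -1.0]]
force: [-1.0, 0.9, 0.2]
gripper_width: 0.0004
finger_force: 0.0
```

```bash
python3 - <<'E'
from h import *
s=robot.sense();print(s['time'],s['tcp_pos'].round(4),s['orientation'].round(3),s['joint_pos'].round(2),s['force'])
c=np.array([.4525,.165,.021]);print((c-s['tcp_pos'])@s['orientation'])
E
```

```text
6.95 [0.513  0.1219 0.0229] [[-0.811  0.585  0.002]
 [ 0.585  0.811  0.   ]
 [-0.001  0.001 -1.   ]] [ 0.23  0.21 -0.4   0.95 -0.    0.86] [-0.95344494  0.9238384   0.15951095]
[ 0.07422817 -0.00046882  0.0018462 ]
```

>>> {"method": "send_rows", "body": {"steps": [[[0.1,0,0],[0,0,0],-1],[[0.2,0,0],[0,0,0],-1],[[0.25,0,0],[0,0,0],-1],[[0.29,0,0],[0,0,0],-1],[[0.33,0,0],[0,0,0],-1],[[0.37,0,0],[0,0,0],-1],[[0.41,0,0],[0,0,0],-1],[[0.45,0,0],[0,0,0],-1],[[0.49,0,0],[0,0,0],-1],[[0.53,0,0],[0,0,0],-1]]}}

```text
time: 7.95
tcp_pos: [0.4776, 0.1467, 0.0217]
orientation: [[-0.811, 0.585, 0.0], [0.585, 0.811, -0.0], [-0.0, 0.0, -1.0]]
force: [0.7, -0.4, 0.3]
gripper_width: 0.0001
finger_force: 0.2
```

>>> {"method": "send_rows", "body": {"steps": [[[0.05,0,0],[0,0,0],-1],[[0.1,0,0],[0,0,0],-1],[[0.15,0,0],[0,0,0],-1],[[0.2,0,0],[0,0,0],-1],[[0.25,0,0],[0,0,0],-1],[[0.3,0,0],[0,0,0],-1],[[0.35,0,0],[0,0,0],-1],[[0.4,0,0],[0,0,0],-1],[[0.43,0,0],[0,0,0],-1],[[0.45,0,0],[0,0,0],-1]]}}

```text
time: 8.95
tcp_pos: [0.4484, 0.1678, 0.0217]
orientation: [[-0.811, 0.585, 0.0], [0.585, 0.811, -0.0], [-0.0, 0.0, -1.0]]
force: [1.2, 0.1, -0.6]
gripper_width: 0.0003
finger_force: 0.2
```

```bash
python3 - <<'E'
from h import *
s=robot.sense();print(s['time'],s['tcp_pos'].round(4),s['force'])
d=grab('side','side3.png')
def blob(d,box=(250,240,420,400)):
    x0,y0,x1,y1=box
    p=d['pixels'].astype(int); m=(p[:,:,0]>90)&(p[:,:,0]>p[:,:,1]*1.7)&(p[:,:,2]<p[:,:,1])
    m2=np.zeros_like(m);m2[y0:y1,x0:x1]=m[y0:y1,x0:x1]
    n,l,st,c=cv2.connectedComponentsWithStats(m2.astype(np.uint8));i=1+np.argmax(st[1:,4]);return st[i],c[i]
P=np.array([.626,.04])
for f in('side0.png','side3.png'):
    st,c=blob(load(f)); x=ray(load(f),*c,.035)[:2]; print(f,st,c,x,np.linalg.norm(x-P))
a=cv2.imread('pics/side3.png')[220:370,250:400]
cv2.imwrite('pics/c5.png',cv2.resize(a,(600,600),interpolation=2))
E
```

```text
8.95 [0.4484 0.1678 0.0217] [ 1.19085124  0.1017027  -0.60098194]
side0.png [327 294  29  36 527] [339.42314991 308.40986717] [0.45810831 0.16383216] 0.2086193271620065
side3.png [336 308  30  37 563] [350.19538188 323.26465364] [0.41735438 0.19438751] 0.2595544194194996
```

View pics/c5.png

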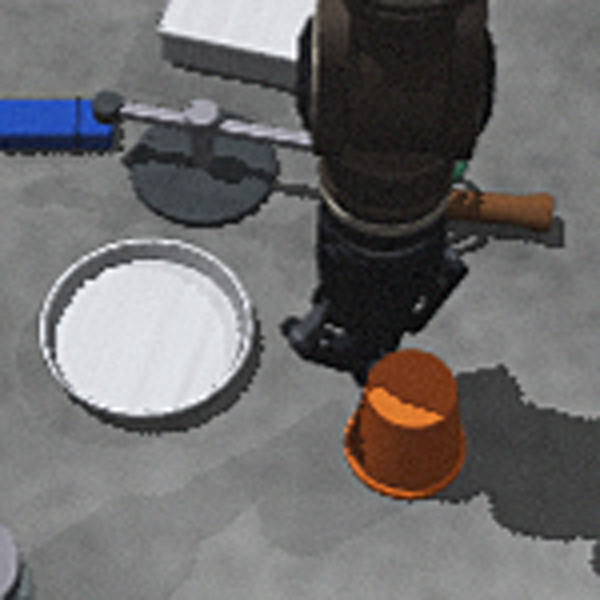

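Cup stands upright at about 0.26 m from the pivot. Back off, rise, turn and go to the far side of the bar.

>>> {"method": "send_rows", "body": {"steps": [[[-0.1,0,0],[0,0,0],-1],[[-0.2,0,0],[0,0,0],-1],[[-0.35,0,0],[0,0,0],-1],[[-0.35,0,-0.1],[0,0,0],-1],[[-0.35,0,-0.3],[0,0,0],-1],[[-0.35,0,-0.5],[0,0,0],-1],[[-0.35,0,-0.75],[0,0,0],-1],[[-0.35,0,-1],[0,0,0],-1],[[-0.35,0,-1],[0,0,0],-1]]}}

```text
time: 9.9
tcp_pos: [0.4732, 0.1516, 0.1049]
orientation: [[-0.811, 0.586, 0.005], [0.586, 0.811, 0.002], [-0.003, 0.004, -1.0]]
force: [1.2, 0.5, 0.4]
gripper_width: 0.0001
finger_force: 0.0
```

>>> {"method": "send_rows", "body": {"steps": [[[0,0,-0.25],[0,0,0.045],-1],[[0,0,-0.5],[0,0,0.09],-1],[[0,0,-0.8],[0,0,0.135],-1],[[0,0,-0.8],[0,0,0.18],-1],[[0,0,-0.8],[0,0,0.225],-1],[[0,0,-0.8],[0,0,0.25],-1]]}}

```text
time: 10.5
tcp_pos: [0.4712, 0.1511, 0.1653]
orientation: [[-0.155, 0.988, -0.0], [0.988, 0.155, -0.0], [0.0, -0.0, -1.0]]
force: [-0.1, 1.1, -0.6]
gripper_width: 0.0001
finger_force: 0.0
```

>>> {"method": "send_rows", "body": {"steps": [[[0,0,0],[0,0,0.045],-1],[[0,0,0],[0,0,0.09],-1],[[0,0,0],[0,0,0.135],-1],[[0,0,0],[0,0,0.18],-1],[[0,0,0],[0,0,0.225],-1],[[0,0,0],[0,0,0.25],-1],[[0,0,0],[0,0,0.25],-1]]}}

```text
time: 11.2
tcp_pos: [0.4711, 0.1511, 0.1651]
orientation: [[0.586, 0.811, -0.001], [0.811, -0.586, -0.0], [-0.001, -0.001, -1.0]]
force: [0.6, 0.5, -0.2]
gripper_width: 0.0001
finger_force: 0.0
```

```bash
python3 - <<'E'
from h import *
s=robot.sense();print(s['time'],s['tcp_pos'].round(4),s['orientation'].round(3),s['joint_pos'].round(2))
print((np.array([.569,-.011,.042])-s['tcp_pos'])@s['orientation']/.08)
d=grab('side','side4.png')
# refine from the green coil
p=d['pixels'].astype(int); m=(p[:,:,1]>p[:,:,0]*1.3)&(p[:,:,1]>p[:,:,2]*1.1)&(p[:,:,1]>40)
m[:,:300]=0;m[:220]=0;m[320:]=0;m[:,420:]=0
v,u=np.nonzero(m);print(len(u),u.min(),u.max(),v.min(),v.max(),ray(d,(u.min()+u.max())/2,(v.min()+v.max())/2,.058))
E
```

```text
11.2 [0.4711 0.1511 0.1651] [[ 0.586  0.811 -0.001]
 [ 0.811 -0.586 -0.   ]
 [-0.001 -0.001 -1.   ]] [ 0.31  0.08 -0.24  1.26  0.    2.51]
[-0.92403767  2.17934062  1.53771754]
127 347 366 247 270 [0.46861105 0.00986171 0.058     ]
```

>>> {"method": "send_rows", "body": {"steps": [[[-0.15,0.35,0],[0,0,0],-1],[[-0.3,0.7,0],[0,0,0],-1],[[-0.42,1,0],[0,0,0],-1],[[-0.42,1,0],[0,0,0],-1]]}}

```text
time: 11.65
tcp_pos: [0.5177, 0.0751, 0.1652]
orientation: [[0.586, 0.81, -0.0], [0.81, -0.586, -0.001], [-0.001, 0.0, -1.0]]
force: [-0.2, 0.0, -0.6]
gripper_width: -0.0001
finger_force: 0.0
```

>>> {"method": "send_rows", "body": {"steps": [[[-0.15,0.35,0],[0,0,0],-1],[[-0.3,0.7,0],[0,0,0],-1],[[-0.5,1,0],[0,0,0],-1],[[-0.5,1,0],[0,0,0],-1]]}}

```text
time: 12.05
tcp_pos: [0.5586, -0.004, 0.1651]
orientation: [[0.586, 0.81, -0.0], [0.81, -0.586, -0.001], [-0.001, -0.0, -1.0]]
force: [-0.5, 0.6, -0.4]
gripper_width: -0.0001
finger_force: 0.0
```

>>> {"method": "send_rows", "body": {"steps": [[[0,0.18,0.1],[0,0,0],-1],[[0,0.18,0.2],[0,0,0],-1],[[0,0.18,0.4],[0,0,0],-1],[[0,0.18,0.4],[0,0,0],-1]]}}

```text
time: 12.45
tcp_pos: [0.5679, -0.0096, 0.1308]
orientation: [[0.584, 0.812, -0.005], [0.812, -0.584, 0.0], [-0.002, -0.004, -1.0]]
force: [0.0, 0.2, -0.2]
gripper_width: 0.0002
finger_force: 0.0
```

```bash
python3 - <<'E'
from h import *
s=robot.sense();print(s['time'],s['tcp_pos'].round(4))
print((np.array([.569,-.011,.042])-s['tcp_pos'])@s['orientation']/.08)
grab('side','side5.png');grab('scene','scene5.png')
a=cv2.imread('pics/side5.png')[190:340,240:390]
b=cv2.imread('pics/scene5.png')[190:290,270:380]
cv2.imwrite('pics/c6.png',np.hstack([cv2.resize(a,(400,400),interpolation=2),cv2.resize(b,(400,400),interpolation=2)]))
E
```

```text
12.45 [ 0.5679 -0.0096  0.1308]
[-0.0034432   0.02551363  1.11032008]
```

View pics/c6.png

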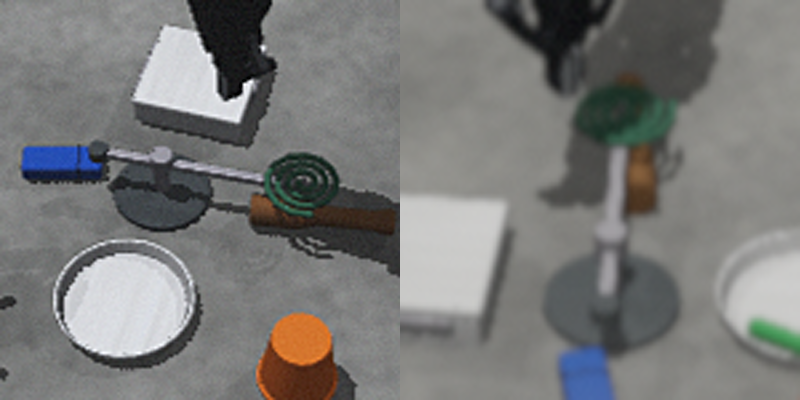

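```bash
python3 - <<'E'
from h import *
d=load('side5.png');e=load('scene5.png')
s=robot.sense();T=s['tcp_pos'];R=s['orientation']
c=proj(d,[.569,-.011,.043])[0];print('side crop',(c-[240,190])*400/150)
c=proj(e,[.569,-.011,.043])[0];print('scene crop',(c-[270,190])*[400/110,4])
p=d['pixels'].astype(int); m=(p[:,:,1]>p[:,:,0]*1.25)&(p[:,:,1]>p[:,:,2]*1.05)&(p[:,:,1]>35)
m[:,:325]=0;m[:235]=0;m[280:]=0;m[:,380:]=0
v,u=np.nonzero(m);print(u.min(),u.max(),v.min(),v.max());q=ray(d,(u.min()+u.max())/2,(v.min()+v.max())/2,.058)[:2]
P=np.array([.626,.04]);print('coil',q,np.hypot(*(q-P)),np.degrees(np.arctan2(*(q-P)[::-1]))%360)
prev=np.array([.569,-.011]);ax=R[:2,:2]
for th in range(190,94,-10):
    a=np.radians(th);er=np.array([np.cos(a),np.sin(a)]);n=np.array([-er[1],er[0]])
    phi=abs(th-90-55);phi=np.radians(phi);sup=.011*np.cos(phi)+.0145*np.sin(phi)
    C=P+.065*er+(.005+sup)*n
    print(th,C.round(4),((C-prev)@ax/.08).round(3));prev=C
E
```

```text
side crop [227.08625915 148.31421839]
scene crop [163.73662788 195.9106867 ]
339 366 248 271
coil [0.47744598 0.01742453] 0.15025960837344782 188.6410169598206
190 [0.566 0.006] [ 0.151 -0.155]
180 [0.561  0.0177] [ 0.082 -0.136]
170 [0.5583 0.0305] [ 0.111 -0.121]
160 [0.5583 0.044 ] [ 0.137 -0.099]
150 [0.5611 0.0576] [ 0.158 -0.071]
140 [0.5651 0.0686] [ 0.141 -0.039]
130 [0.5694 0.0773] [ 0.12  -0.021]
120 [0.5752 0.0857] [ 0.128 -0.002]
110 [0.5828 0.0934] [0.133 0.02 ]
100 [0.592 0.1  ] [0.134 0.046]
```

>>> {"method": "send_rows", "body": {"steps": [[[0,0,0.2],[0,0,0],-1],[[0,0,0.4],[0,0,0],-1],[[0,0,0.5],[0,0,0],-1],[[0,0,0.5],[0,0,0],-1]]}}

```text
time: 12.95
tcp_pos: [0.569, -0.0102, 0.0931]
orientation: [[0.585, 0.811, -0.001], [0.811, -0.585, 0.0], [-0.001, -0.001, -1.0]]
force: [-0.5, -0.1, -0.0]
gripper_width: 0.0003
finger_force: 0.0
```

>>> {"method": "send_rows", "body": {"steps": [[[0,0,0.15],[0,0,0],-1],[[0,0,0.3],[0,0,0],-1],[[0,0,0.45],[0,0,0],-1],[[0,0,0.55],[0,0,0],-1],[[0,0,0.62],[0,0,0],-1],[[0,0,0.62],[0,0,0],-1]]}}

```text
time: 13.55
tcp_pos: [0.569, -0.0105, 0.043]
orientation: [[0.585, 0.811, -0.002], [0.811, -0.585, 0.0], [-0.001, -0.001, -1.0]]
force: [-0.1, -0.7, 0.1]
gripper_width: 0.0002
finger_force: 0.0
```

>>> {"method": "send_rows", "body": {"steps": [[[0.04,-0.04,0],[0,0,0],-1],[[0.08,-0.08,0],[0,0,0],-1],[[0.12,-0.12,0],[0,0,0],-1],[[0.15,-0.16,0],[0,0,0],-1],[[0.17,-0.19,0],[0,0,0],-1],[[0.19,-0.22,0],[0,0,0],-1],[[0.21,-0.26,0],[0,0,0],-1],[[0.23,-0.29,0],[0,0,0],-1]]}}

```text
time: 14.35
tcp_pos: [0.5614, 0.0182, 0.0442]
orientation: [[0.585, 0.811, 0.0], [0.811, -0.585, -0.0], [-0.0, 0.0, -1.0]]
force: [0.6, -0.2, 0.2]
gripper_width: 0.0
finger_force: 0.2
```

```bash
cat >> h.py <<'E'
P=np.array([.626,.04])
def coil(f):
    d=grab('side',f);p=d['pixels'].astype(int); m=(p[:,:,1]>p[:,:,0]*1.25)&(p[:,:,1]>p[:,:,2]*1.05)&(p[:,:,1]>35)
    m[:,:265]=0;m[:235]=0;m[325:]=0;m[:,385:]=0
    v,u=np.nonzero(m)
    if len(u)<20: return len(u)
    q=ray(d,(u.min()+u.max())/2,(v.min()+v.max())/2,.058)[:2]
    return len(u),(u.min(),u.max(),v.min(),v.max()),q,np.hypot(*(q-P)),np.degrees(np.arctan2(*(q-P)[::-1]))%360
def go(f):
    s=robot.sense();print(s['time'],s['tcp_pos'].round(4),s['force'].round(1));print(coil(f))
E
python3 -c "from h import *;go('s6.png')"
```

```text
14.35 [0.5614 0.0182 0.0442] [ 0.6 -0.2  0.2]
(306, (np.int64(337), np.int64(365), np.int64(253), np.int64(277)), array([0.47464565, 0.03684375]), np.float64(0.15138725207605466), np.float64(181.19463810673608))
```

>>> {"method": "send_rows", "body": {"steps": [[[0.03,-0.04,0],[0,0,0],-1],[[0.07,-0.08,0],[0,0,0],-1],[[0.11,-0.12,0],[0,0,0],-1],[[0.15,-0.155,0],[0,0,0],-1],[[0.2,-0.19,0],[0,0,0],-1],[[0.25,-0.22,0],[0,0,0],-1],[[0.29,-0.24,0],[0,0,0],-1],[[0.33,-0.26,0],[0,0,0],-1],[[0.37,-0.275,0],[0,0,0],-1],[[0.41,-0.29,0],[0,0,0],-1]]}}

```text
time: 15.4
tcp_pos: [0.562, 0.0585, 0.0441]
orientation: [[0.585, 0.811, -0.0], [0.811, -0.585, -0.0], [-0.0, -0.0, -1.0]]
force: [0.5, -0.5, -0.7]
gripper_width: 0.0003
finger_force: 0.2
```

```bash
python3 -c "from h import *;go('s7.png')"
```

```text
15.4 [0.562  0.0585 0.0441] [ 0.5 -0.5 -0.7]
(403, (np.int64(315), np.int64(345), np.int64(273), np.int64(297)), array([0.50219422, 0.12044812]), np.float64(0.14764745878327995), np.float64(146.9844735369336))
```

>>> {"method": "send_rows", "body": {"steps": [[[0.04,-0.015,0],[0,0,0],-1],[[0.08,-0.025,0],[0,0,0],-1],[[0.12,-0.035,0],[0,0,0],-1],[[0.16,-0.045,0],[0,0,0],-1],[[0.2,-0.05,0],[0,0,0],-1],[[0.24,-0.055,0],[0,0,0],-1],[[0.28,-0.06,0],[0,0,0],-1],[[0.32,-0.06,0],[0,0,0],-1],[[0.35,-0.06,0],[0,0,0],-1],[[0.38,-0.06,0],[0,0,0],-1]]}}

```text
time: 16.45
tcp_pos: [0.576, 0.0858, 0.0441]
orientation: [[0.585, 0.811, -0.0], [0.811, -0.585, 0.0], [-0.0, -0.0, -1.0]]
force: [-0.5, 0.0, 0.2]
gripper_width: -0.0001
finger_force: 0.2
```

```bash
python3 - <<'E'
from h import *
go('s8.png')
a=cv2.imread('pics/s8.png')[190:340,240:390]
cv2.imwrite('pics/c8.png',cv2.resize(a,(600,600),interpolation=2))
E
```

```text
16.45 [0.576  0.0858 0.0441] [-0.5  0.   0.2]
(386, (np.int64(289), np.int64(320), np.int64(281), np.int64(305)), array([0.55319474, 0.16962015]), np.float64(0.14866737939557245), np.float64(119.32212049209134))
```

View pics/c8.png

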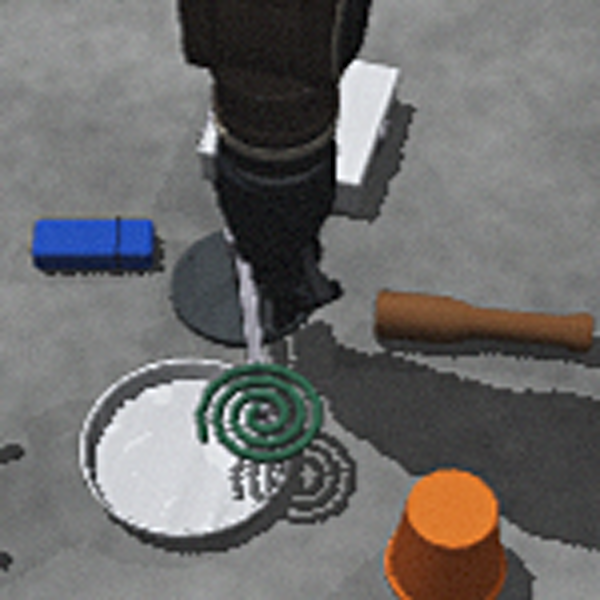

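>>> {"method": "send_rows", "body": {"steps": [[[0.03,0.005,0],[0,0,0],-1],[[0.06,0.01,0],[0,0,0],-1],[[0.09,0.015,0],[0,0,0],-1],[[0.12,0.02,0],[0,0,0],-1],[[0.15,0.025,0],[0,0,0],-1],[[0.18,0.035,0],[0,0,0],-1],[[0.21,0.045,0],[0,0,0],-1],[[0.23,0.05,0],[0,0,0],-1],[[0.25,0.06,0],[0,0,0],-1],[[0.25,0.06,0],[0,0,0],-1]]}}

```text
time: 17.5
tcp_pos: [0.5917, 0.0992, 0.0441]
orientation: [[0.585, 0.811, 0.0], [0.811, -0.585, 0.0], [0.0, 0.0, -1.0]]
force: [0.0, -0.7, 0.1]
gripper_width: 0.0002
finger_force: 0.0
```

```bash
python3 - <<'E'
from h import *
go('s9.png');R=robot.sense()['orientation']
a=np.radians(102);print(np.array([-np.sin(a),np.cos(a),0])@R)
E
```

```text
17.5 [0.5917 0.0992 0.0441] [ 0.  -0.7  0.1]
(374, (np.int64(270), np.int64(301), np.int64(280), np.int64(304)), array([0.5994601 , 0.18593643]), np.float64(0.1483300646118603), np.float64(100.30712960286894))
[-7.41003984e-01 -6.71500607e-01 -1.74738419e-04]
```

>>> {"method": "send_rows", "body": {"steps": [[[-0.05,-0.05,0],[0,0,0],-1],[[-0.12,-0.11,0],[0,0,0],-1],[[-0.2,-0.18,0],[0,0,0],-1],[[-0.26,-0.24,0],[0,0,0],-1],[[-0.26,-0.24,-0.1],[0,0,0],-1],[[-0.26,-0.24,-0.3],[0,0,0],-1],[[-0.26,-0.24,-0.6],[0,0,0],-1],[[-0.26,-0.24,-1],[0,0,0],-1],[[-0.26,-0.24,-1],[0,0,0],-1]]}}

```text
time: 18.45
tcp_pos: [0.5663, 0.0939, 0.1295]
orientation: [[0.585, 0.811, 0.008], [0.811, -0.585, 0.001], [0.006, 0.006, -1.0]]
force: [0.1, 0.0, 0.8]
gripper_width: -0.0004
finger_force: 0.0
```

>>> {"method": "send_rows", "body": {"steps": [[[0,0,-0.3],[0,0,0],-1],[[0,0,-0.6],[0,0,0],-1],[[0,0,-1],[0,0,0],-1],[[0,0,-1],[0,0,0],-1]]}}

```text
time: 18.85
tcp_pos: [0.5655, 0.0938, 0.2088]
orientation: [[0.585, 0.811, 0.007], [0.811, -0.585, 0.001], [0.005, 0.005, -1.0]]
force: [0.4, -0.1, -0.4]
gripper_width: -0.0002
finger_force: 0.0
```

>>> {"method": "send_rows", "body": {"steps": [[[-0.3,0,0],[0,0,0],-1],[[-0.6,0,0],[0,0,0],-1],[[-1,0,0],[0,0,0],-1],[[-1,0,0],[0,0,0],-1],[[-1,0,0],[0,0,0],-1]]}}

```text
time: 19.35
tcp_pos: [0.5168, 0.0283, 0.2041]
orientation: [[0.586, 0.81, 0.001], [0.81, -0.586, 0.0], [0.001, 0.0, -1.0]]
force: [-0.2, 0.0, 0.0]
gripper_width: -0.0003
finger_force: 0.0
```

```bash
python3 - <<'E'
from h import *
go('s10.png')
a=cv2.imread('pics/s10.png')[190:390,220:420]
cv2.imwrite('pics/c10.png',cv2.resize(a,(600,600),interpolation=2))
E
```

```text
19.35 [0.5168 0.0283 0.2041] [-0.2  0.   0. ]
(378, (np.int64(270), np.int64(302), np.int64(280), np.int64(304)), array([0.59827608, 0.18543209]), np.float64(0.14805102837845568), np.float64(100.79287706665723))
```

View pics/c10.png

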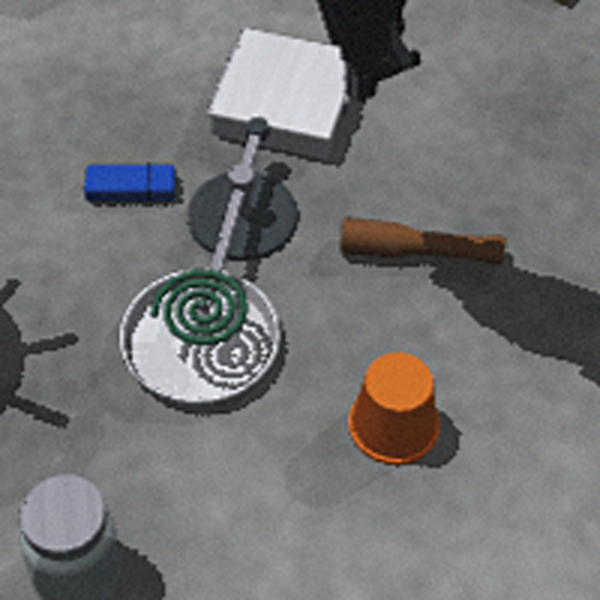

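The coil (200,306 in the crop) sits above the dish with matching centres. The cup stands upright at (395,408), the other things are where they were, and the arm is clear.

```bash
python3 -c "from h import *;print(hand_in())"
```

```text
the job is handed in; nothing more can be done
None
```

The job is handed in at about 19 s: the cup was pushed clear first and stands upright, the coil is centred over the dish to within about 3 mm by camera measurement, nothing else appears to have moved, and the robot is clear.

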